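# Load the sample carrier into the bench shaker and latch its gate

### The job

Take the orange sample carrier out of the loading stand by its ends, stand it on the bare bench and let go, then take it again by its long sides and set it down gently, upright and fully home, in the bed on the bench shaker's platform while the gate is still open (the stand leaves only its ends free to grip, the bed only its long sides). Then push the shaker's clear gate shut until its sprung latch snaps in behind the strike pin. Leave the bottles, timer and tape roll where they are.

Things in the scene. Friction and masses are not known exactly. Their poses are not given: they have to be found in the camera images.
- carrier: orange block-shaped sample carrier, black foot band, small white and blue caps on top (2 mm high), 60 long (its x) x 36 wide (its y) x 60 high, about 0.18 kg; origin at the centre of its underside, z up. The same either way round. It starts standing in the loading stand.
- stand: fixed grey loading stand, origin at the centre of its underside. The carrier stands on its 10 mm thick base (64 x 84), long side along the stand's x, between two upright aluminium plates (58 long, inner faces y = +-20.5, outer +-30.5, top 73 above the bench) that cover its long faces to just above its top; its two ends (+-x) are free to grip.
- shaker: fixed white bench shaker, base 184 (x) x 194 x 34, with a platform 36 above the bench inside a clear guard; origin under the centre of the platform. Its gate side is -x, the control strip with the black knob (top 74 above the bench) is on +x. Clear walls at y = +-84 and x = +66 reach to 104 above the bench.
- bed (a point): centre of the bed, on the platform 36 above the bench, axes as the shaker's. The carrier belongs centred here, long side along y. Two aluminium end plates (inner faces y = +-35, 6 thick, 40 long) rise 66 above the platform, past the carrier's top, leaving its ends no finger room; two low black ribs (8 high, inner faces x = +-23) locate it. 41 mm is free beside each long side of it.
- gate (a joint): gate hinge angle, rad: 0 shut and latched, grows as it opens to the shaker's -x; stop at -0.035. Light, stays where it is left; from about 0.08 the latch spring and a rubber bumper push back, and unlatched it is thrown open again. Pushed past about -0.01 the latch snaps in; that takes about 5 to 8 N at the blue plate.
- gate_hinge (a point): point on the gate's upright hinge line, 72 above the bench (shaker frame x = -71, y = +80). It turns with the gate: the gate runs 140 mm from here along this point's -y, and the outer face, to push on, looks to its -x. The gate is 6 to 10 mm thick and spans 39 to 100 above the bench.
- gate_push (a point): middle of where to push, on the blue plate (30 x 34) on the gate's outer face near its free end, 72 above the bench, 115 mm from the hinge line; axes as gate_hinge: push along its +x.
- latch (a joint): sprung brass-coloured bevelled latch bolt in the gate's free end, m: 0 fully out, up to 0.009 pressed in. It is pressed in about 0.0055 while riding over the steel strike pin at the other post and springs back to 0 behind it.
- amber_bottle: brown bottle with white cap, 60 diameter x 135 high, origin under its centre; bystander
- red_cap_bottle: white bottle with red cap, 45 diameter x 88 high, origin under its centre; bystander
- timer: white bench timer 58 x 66 x 18, lying flat; bystander
- tape_roll: roll of beige tape 100 diameter x 25, lying flat; bystander
Mind the look-alikes: they are no part of the job. Leave any green look-alike of the carrier alone.

How it is judged:
By the outcome, as a careful person would: the job done as asked, in the order asked, and still so for the second after the job is handed in, with the robot touching nothing.
It also fails if it takes over 69 s, if anything falls off the work surface, if the arm or the gripper's body presses on something with over 40 N, if the wrist force passes 120 N, or if a joint passes its speed limit or range.

### The arm

A 6-joint arm with a two-finger parallel gripper is mounted at the origin on the work surface; the furniture and walls round the work are solid. World frame = base frame: x ahead of the robot, y to its left, z up, the work surface at z = 0. Lengths are in m, angles in rad, forces in N, time in s.
With the tool pointing down it reaches from about 0.325 to 0.85 m from the base axis. Payload 15.5 kg.
Tool frame: the origin (TCP) lies midway between the tips of the shut fingers; the grasp point (between the pads) lies behind it (robot.grip_depth is the z of the grasp point in the tool frame, in m); z points along the fingers, y is the direction in which the jaws open and shut (so a half turn about z gives the same grasp; the last joint's range is limited). The gripper opens to 91 mm and grips with 3 to 60 N. Pads are 32 mm wide; open, the fingers measure 118 mm over their backs; the gripper's body (76 mm by 178 mm) begins 60 mm behind the grasp point.
Start: joints at [-1.383, 0.494, 1.345, -0, 1.302, -0.096], TCP at [0.175, -0.6, 0.214] pointing down, gripper open.
Joint ranges: [-2.91, 2.91], [-0.82, 2.16], [0.22, 2.67], [-1.22, 4.37], [0.12, 2.79], [-3.08, 3.08]. Speed limits (rad/s): [1.89, 1.89, 2.57, 3.01, 3.01, 3.01].

### API

Orientations are given as a rotation vector (axis times angle).
In Python, from bench import robot, vision gives the robot as it stands.
- The arm moves only by the tool servo_tool, never from a script. Its argument "steps" is a list of rows, each an object with "jaw": the closure in counts, from 0 (fully open) to 255 (shut); "linear": the shift along the tool's x, y, z in m, a list of three; "turn": the turn, a rotation vector about the tool's x, y, z in degrees, a list of three. A call has 1 to 8 rows; each row is the pose to reach, as a shift and turn from the pose commanded when the call began, along the tool's axes at that moment; what a row does not reach only later rows make up. A row lasts 1/12 s, in which the tool goes at most 41.7 mm and 7.16 degrees, less where a joint would pass 70% of its speed; a pose out of reach is approached as far as the arm can. A call with a gripper value outside its range is refused whole. The fingers move at their own pace and stop on an object; "newtons" is the grip in N (left out, the last holds). Time passes only in rows, so rows that repeat a pose let the fingers close. It gives the time, the measured TCP pose, the force and the opening at its end, in the units of the state.
- robot.get_obs(): the state, without advancing time (a new reading comes with each control period).
- vision.grab_frame(name): name is "scene" or "top"; returns (picture, depth): 400x640x3 uint8, red, green, blue; 400x640 float32, m along the optical axis (not along the pixel's ray), 0 where there is no reading.
- vision.calibration(name): a dict with "fov_y" (degrees; the focal length in pixels is half the picture's height over the tangent of half this angle, whatever the lens; pixels are square), "cx", "cy" (the principal point, pixels), "k1" (the pictures are not rectified: a ray, as slopes to the right and down, at radius r is drawn at 1 + k1 r^2 times it, then the intrinsics apply), "extrinsics" (4x4, takes a point from world to camera coordinates). Camera axes: x right, y down, z forward; pixel columns grow to the right and rows downward; lengths in m; the calibration is good to about 2 mm. A picture is of the moment at which its call begins. calibration takes no time and is no camera call.
- robot.close_job(): hands the job in, once; it reports no verdict.
The state is a dict: "t": time; "qpos": joint angles; "joint_vel": joint speeds; "joint_efforts": joint torques, N m; "tool_pos": TCP position; "eef_rot": TCP orientation; "force": force on the tool from outside, world axes, zero at the start; "moment": the same for the moment, N m; "width": finger opening in m.
Only numpy, scipy, OpenCV 4.12 (cv2) and the standard library are available. Lean on these libraries where they do the work, as an engineer would, in place of code of your own. Each camera call takes 0.05 s, during which the arm holds its last target. There are 200 camera calls.

## Working session

There is one attempt and no reset: what is moved stays moved. The work goes in short steps, Python scripts to look and compute and a tool call to move; the robot and the scene stay as the last step left them, time stands still between calls to the robot, and variables do not carry over. Pictures are saved under pics/ and viewed, about 8 in all and at most 12, crops included, and the job is handed in when it is done.

Besides the shell and the picture viewer there is one more tool, called after "Call:" by a JSON object that holds its "name" and its "arguments", one argument or row to a line. servo_tool: Moves the arm, as the interface text tells. Its arguments: {"type":"object","properties":{"steps":{"type":"array"},"newtons":{"type":"number"}},"required":["steps"]}

```bash
ls; mkdir -p pics; cat > h.py <<'E'
import numpy as np, cv2
from bench import robot, vision
def K(n):
    c=vision.calibration(n); f=200/np.tan(np.radians(c['fov_y'])/2); return c,f
def ray(n,u,v):
    c,f=K(n); d=np.array([(u-c['cx'])/f,(v-c['cy'])/f]); s=d.copy()
    for _ in range(20): s=d/(1+c['k1']*(s@s))
    E=np.array(c['extrinsics']); R,t=E[:3,:3],E[:3,3]
    return -R.T@t, R.T@np.array([s[0],s[1],1.])
def onz(n,u,v,z):
    o,d=ray(n,u,v); return o+d*(z-o[2])/d[2]
def atd(n,u,v,dep):
    o,d=ray(n,u,v); return o+d*dep
def proj(n,p):
    c,f=K(n); E=np.array(c['extrinsics']); q=E[:3,:3]@np.array(p)+E[:3,3]; s=q[:2]/q[2]; s=s*(1+c['k1']*(s@s))
    return s*f+[c['cx'],c['cy']]
def tri(a,b):
    (o1,d1),(o2,d2)=a,b
    A=np.array([d1,-d2]).T; s=np.linalg.lstsq(A,o2-o1,rcond=None)[0]
    p,q=o1+s[0]*d1,o2+s[1]*d2; return (p+q)/2,np.linalg.norm(p-q)
E
python3 - <<'E'
from h import *
print(robot.get_obs(), robot.grip_depth)
for n in('scene','top'):
    p,d=vision.grab_frame(n); cv2.imwrite(f'pics/{n}0.png',p[...,::-1]); np.save(f'{n}0.npy',d)
    print(n,vision.calibration(n), ray(n,320,200)[0])
E
```

```text
pics
{'t': 0.0, 'qpos': array([-1.38246554e+00,  4.94214475e-01,  1.34614009e+00, -6.74501104e-06,
        1.30249764e+00, -9.55002076e-02]), 'joint_vel': array([ 0.00034845, -0.00050147,  0.00047815,  0.00039755,  0.00086483,
        0.00132623]), 'joint_efforts': array([ 2.18761299e-03, -8.78811264e+01, -3.81860268e+01,  7.06098368e-02,
        5.33815159e-02, -6.39274072e-05]), 'tool_pos': array([ 0.17495012, -0.59961163,  0.21331578]), 'eef_rot': array([-3.10876422e+00, -4.44170528e-01,  1.01961682e-04]), 'force': array([ 0.14913865, -1.73840952, -0.03810175]), 'moment': array([ 0.01348809, -0.01134509, -0.04210608]), 'width': 0.09105704306734731} -0.0188
scene {'fov_y': 50.29274298060808, 'cx': 323.0658874205116, 'cy': 197.15150301206754, 'k1': -0.04377302910022742, 'extrinsics': array([[-0.50153809, -0.86503811, -0.01298511,  0.27542343],
       [-0.50315863,  0.30386902, -0.80900866,  0.29202584],
       [ 0.70376909, -0.39921509, -0.58765328,  1.03769131],
       [ 0.        ,  0.        ,  0.        ,  1.        ]])} [-0.44522441  0.56377619  0.84963053]
top {'fov_y': 56.90410132529321, 'cx': 318.2999513738019, 'cy': 204.33033776752728, 'k1': 0.001514011829147729, 'extrinsics': array([[-2.85334936e-02, -9.99583425e-01, -4.33774006e-03,
         3.89205245e-02],
       [-9.91914823e-01,  2.88508822e-02, -1.23582401e-01,
         4.79584954e-01],
       [ 1.23656067e-01,  7.76431014e-04, -9.92324833e-01,
         9.57277283e-01],
       [ 0.00000000e+00,  0.00000000e+00,  0.00000000e+00,
         1.00000000e+00]])} [0.35844482 0.0243246  1.00936711]
```

View pics/scene0.png

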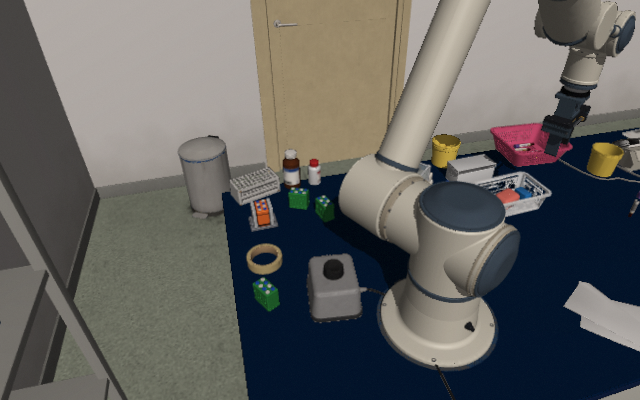

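View pics/top0.png

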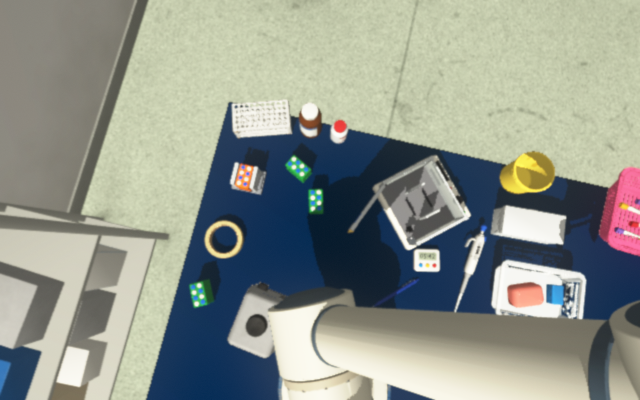

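The orange carrier stands in the grey stand (top 246,178; scene 263,213). The three green blocks (top 298,167; 316,201; 201,293) are look-alikes. The shaker is at top (422,200) with its gate swung open, running about (378,187) to (350,232). The grey box with a knob (255,325) is not the shaker, because it has no guard or bed. Next I'll confirm this in one enlarged crop.

```bash
python3 - <<'E'
from h import *
im=cv2.imread('pics/top0.png'); d=np.load('top0.npy')
a=cv2.resize(im[150:210,210:285],(400,320),interpolation=cv2.INTER_CUBIC)
b=cv2.resize(im[145:255,340:475],None,fx=5.2,fy=5.2,interpolation=cv2.INTER_CUBIC)
out=np.zeros((600,800,3),np.uint8); 
b=cv2.resize(im[145:255,340:475],(540,440),interpolation=cv2.INTER_CUBIC)
a=cv2.resize(im[158:203,223:273],(250,225),interpolation=cv2.INTER_CUBIC)
out[:440,:540]=b; out[:225,545:795]=a
cv2.imwrite('pics/crop1.png',out[:440])
# height map
vs,us=np.mgrid[0:400,0:640]
def pts(mask,n,d):
    return np.array([atd(n,u,v,d[v,u]) for v,u in zip(*np.nonzero(mask)) if d[v,u]>0])
for n in('top','scene'):
    im=cv2.imread(f'pics/{n}0.png'); d=np.load(f'{n}0.npy'); h=cv2.cvtColor(im,cv2.COLOR_BGR2HSV)
    m=((h[...,0]<16)&(h[...,1]>170)&(h[...,2]>150)).astype(np.uint8)
    k,l,s,c=cv2.connectedComponentsWithStats(m)
    for i in range(1,k):
        if s[i,4]>15:
            P=pts(l==i,n,d); print(n,s[i],c[i].round(1),np.median(P,0).round(4),P[:,2].min().round(4),P[:,2].max().round(4))
# bench plane check
d=np.load('top0.npy')
for u,v in((300,240),(230,210),(340,160),(400,290),(420,195),(428,160),(430,205)): print(u,v,atd('top',u,v,d[v,u]).round(4))
E
```

```text
top [335 121  11  11  93] [339.6 125.8] [ 0.6762 -0.0364  0.0879] 0.0825 0.0919
top [238 175  13  16  45] [245.8 185. ] [0.5287 0.2089 0.0669] 0.0309 0.0715
scene [256 201  13  14  62] [261.6 209.8] [0.5281 0.22   0.0661] 0.0566 0.0693
scene [258 215  11   9  87] [263.2 218.9] [0.5237 0.2248 0.0383] 0.0212 0.0532
300 240 [ 0.3878  0.0777 -0.    ]
230 210 [ 0.476   0.2696 -0.0041]
340 160 [ 6.073e-01 -3.910e-02  1.000e-04]
400 290 [ 0.2478 -0.1852  0.0076]
420 195 [ 0.4966 -0.2458  0.0379]
428 160 [ 0.5749 -0.2526  0.1051]
430 205 [ 0.4684 -0.2686  0.0443]
```

View pics/crop1.png

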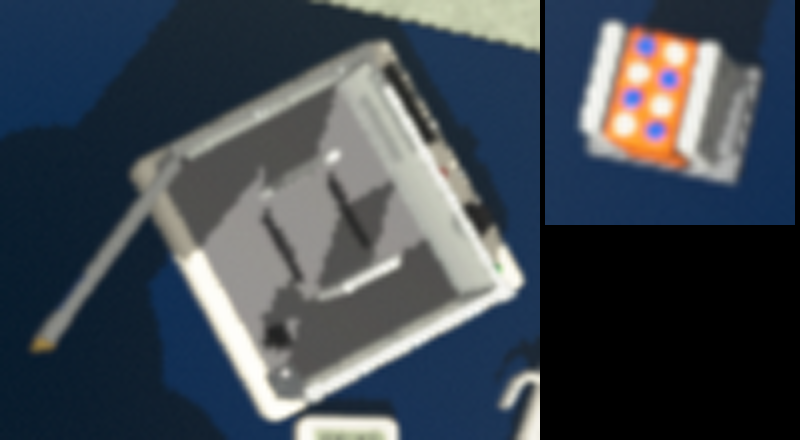

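The crop confirms it. The orange carrier is between the two plates, with its cap centre at about px (244,175.6). The bed has two end plates and dark ribs, the gate hinge is at about px (382,184), and the brass free end is at (350,231). Next I'll measure these from depth.

```bash
cat > m.py <<'E'
from h import *
def cloud(n,d,u0,u1,v0,v1):
    L=[(u,v,*atd(n,u,v,d[v,u])) for v in range(v0,v1) for u in range(u0,u1) if d[v,u]>0]
    return np.array(L)
def rect(P):
    (c,s,a)=cv2.minAreaRect((P[:,:2]*1000).astype(np.float32)); return np.round(c,1),np.round(s,1),round(a,1)
E
python3 - <<'E'
from m import *
d=np.load('top0.npy'); im=cv2.imread('pics/top0.png'); hsv=cv2.cvtColor(im,cv2.COLOR_BGR2HSV)
C=cloud('top',d,225,272,155,202)
def comps(C,lo,hi,mn=6):
    m=np.zeros((400,640),np.uint8); S=C[(C[:,4]>lo)&(C[:,4]<hi)]
    m[S[:,1].astype(int),S[:,0].astype(int)]=1
    k,l,s,c=cv2.connectedComponentsWithStats(m,connectivity=8)
    for i in range(1,k):
        if s[i,4]>=mn:
            P=S[l[S[:,1].astype(int),S[:,0].astype(int)]==i]; print(lo,s[i,4],c[i].round(1),P[:,2:].mean(0).round(4),*rect(P[:,2:]))
print('z hist',np.histogram(C[:,4],np.arange(-.005,.09,.005)))
comps(C,.065,.08); comps(C,.072,.08); comps(C,.064,.0715)
C=cloud('top',d,340,475,145,255)
print('z hist',np.histogram(C[:,4],np.arange(-.005,.12,.005)))
comps(C,.096,.110); comps(C,.09,.099);comps(C,.041,.048); comps(C,.034,.040)
# caps
for nm,m in (('blue',(hsv[...,0]>105)&(hsv[...,0]<130)&(hsv[...,2]>120)),):
    v,u=np.nonzero(m[160:192,228:258]); print(nm,len(u),u.mean()+228,v.mean()+160)
P=np.array([[647,45],[637,72],[632,98],[624,124],[676,53],[668,78],[661,104],[655,130]])
W=np.array([onz('top',223+(a-545)/5-.4,158+b/5-.4,.072) for a,b in P]); print(W.mean(0),(W[0]-W[3]),(W[4]-W[7]),np.degrees(np.arctan2(*((W[0]-W[3]+W[4]-W[7])[[1,0]]))))
# knob
E
```

```text
z hist (array([794, 584,  64,  35,  31,  38,  12,  12,  13,  10,  16,  15,  24,
        30, 190, 301,  13,   0]), array([-0.005,  0.   ,  0.005,  0.01 ,  0.015,  0.02 ,  0.025,  0.03 ,
        0.035,  0.04 ,  0.045,  0.05 ,  0.055,  0.06 ,  0.065,  0.07 ,
        0.075,  0.08 ,  0.085]))
0.065 504 [244.1 175.7] [0.5556 0.2151 0.0707] [556.3 216.2] [61.8 59.8] 76.8
0.072 38 [234.9 170.7] [0.5691 0.2383 0.0734] [567.9 238.7] [ 9.4 44. ] 76.0
0.072 7 [248.  167.3] [0.5772 0.2044 0.0727] [577.9 204.8] [ 4.8 10.8] 19.2
0.072 32 [254.4 171.8] [0.5645 0.1878 0.0735] [564.1 188. ] [ 8.4 28.6] 75.4
0.072 24 [251.8 183.5] [0.534  0.1946 0.0734] [534.1 194.2] [ 8.5 23.2] 80.4
0.072 9 [232.2 182.1] [0.5392 0.2452 0.0733] [540.7 245.4] [ 8.  10.6] 70.5
0.072 8 [244.8 183.2] [0.5355 0.2131 0.0725] [534.8 212.4] [9.3 5.4] 43.7
0.064 283 [243.7 176.1] [0.5551 0.2164 0.0691] [555.7 215.4] [56.7 62.4] 85.5
0.064 6 [253.5 183.8] [0.5338 0.191  0.0694] [534.5 190.9] [8.  2.3] 0.3Traceback (most recent call last):
  File "<stdin>", line 13, in <module>
  File "m.py", line 3, in cloud
    L=[(u,v,*atd(n,u,v,d[v,u])) for v in range(v0,v1) for u in range(u0,u1) if d[v,u]>0]
             ~~~^^^^^^^^^^^^^^
  File "h.py", line 13, in atd
    o,d=ray(n,u,v); return o+d*dep
        ~~~^^^^^^^
  File "h.py", line 6, in ray
    c,f=K(n); d=np.array([(u-c['cx'])/f,(v-c['cy'])/f]); s=d.copy()
        ~^^^
  File "h.py", line 4, in K
    c=vision.calibration(n); f=200/np.tan(np.radians(c['fov_y'])/2); return c,f
ValueError: time passes only in moves, steps and waits
```

```bash
sed -i 's/^def K(n):/from functools import lru_cache\n@lru_cache(None)\ndef K(n):/' h.py
cat >> m.py <<'E'
def comps(C,lo,hi,mn=6):
    m=np.zeros((400,640),np.uint8); S=C[(C[:,4]>lo)&(C[:,4]<hi)]
    m[S[:,1].astype(int),S[:,0].astype(int)]=1
    k,l,s,c=cv2.connectedComponentsWithStats(m,connectivity=8)
    for i in range(1,k):
        if s[i,4]>=mn:
            P=S[l[S[:,1].astype(int),S[:,0].astype(int)]==i]; print(lo,s[i,4],c[i].round(1),P[:,2:].mean(0).round(4),*rect(P[:,2:]))
E
python3 - <<'E'
from m import *
d=np.load('top0.npy'); im=cv2.imread('pics/top0.png')
C=cloud('top',d,340,475,145,255); np.save('sh.npy',C)
print('z hist',*np.histogram(C[:,4],np.arange(-.005,.12,.005)))
comps(C,.096,.110); comps(C,.09,.099);comps(C,.041,.048); comps(C,.034,.040,30)
P=np.array([[647,45],[637,72],[632,98],[624,124],[676,53],[668,78],[661,104],[655,130]])
W=np.array([onz('top',223+(a-545)/5-.4,158+b/5-.4,.072) for a,b in P]); print(W.mean(0),(W[0]-W[3]),(W[4]-W[7]),np.degrees(np.arctan2(*((W[0]-W[3]+W[4]-W[7])[[1,0]]))))
# orthographic height picture in guessed shaker frame, 3 px/mm about (0.49,-0.25)
c0=np.array([.49,-.25]); a=np.radians(-64); X=np.array([np.cos(a),np.sin(a)]); Y=np.array([-X[1],X[0]])
q=C[:,2:4]-c0; x=q@X*1000; y=q@Y*1000
out=np.zeros((560,640,3),np.uint8)
for xx,yy,z in zip(x,y,C[:,4]):
    px=(int(380+xx*2.2),int(280-yy*2.2)); 
    col=cv2.applyColorMap(np.uint8([[np.clip(z/.11*255,0,255)]]),cv2.COLORMAP_JET)[0,0].tolist()
    cv2.circle(out,px,3,col,-1)
for g in range(-150,151,50):
    cv2.line(out,(int(380+g*2.2),0),(int(380+g*2.2),559),(255,255,255),1); cv2.line(out,(0,int(280-g*2.2)),(639,int(280-g*2.2)),(255,255,255),1)
cv2.imwrite('pics/ortho.png',out)
E
```

```text
z hist [4642 4069   21   68  135   73  117 1129 2063  153   84   65  119  306
   90  121   81   87   81   73  221  525   91    0] [-0.005  0.     0.005  0.01   0.015  0.02   0.025  0.03   0.035  0.04
  0.045  0.05   0.055  0.06   0.065  0.07   0.075  0.08   0.085  0.09
  0.095  0.1    0.105  0.11   0.115]
0.096 739 [414.8 202.3] [ 0.4702 -0.214   0.102 ] [ 447.7 -182.8] [178.4 268.1] 26.4
0.096 38 [417.9 185.9] [ 0.5105 -0.2242  0.1015] [ 510.6 -223.6] [ 5.7 38. ] 25.0
0.096 41 [432.3 213.1] [ 0.4417 -0.2558  0.1008] [ 441.6 -255.8] [ 5.6 37.7] 24.8
0.09 46 [438.2 173.7] [ 0.5415 -0.2792  0.0946] [ 540.3 -280.5] [85.   5.8] 29.7
0.09 13 [377.2 193.3] [ 0.4954 -0.1228  0.0981] [ 494. -123.] [ 6.9 19.5] 51.2
0.09 42 [455.7 203.8] [ 0.4639 -0.3173  0.0949] [ 463.5 -317.5] [74.1  6. ] 22.5
0.09 6 [371.  202.5] [ 0.4729 -0.1063  0.0973] [ 473.2 -106.2] [4.2 8.8] 31.7
0.09 8 [367.9 206.9] [ 0.4621 -0.098   0.0976] [461.9 -97. ] [7.5 5.4] 89.6
0.09 7 [354.  225.1] [ 0.4176 -0.0616  0.0985] [417.2 -60.9] [8.9 7.6] 31.3
0.09 11 [350.5 229.9] [ 0.4063 -0.0529  0.0949] [407.3 -52.8] [ 7.3 12. ] 89.5
0.041 31 [431.2 175.6] [ 0.5469 -0.2768  0.0446] [ 545.4 -277.8] [71.3  3.1] 27.3
0.041 29 [427.1 198.3] [ 0.4865 -0.2622  0.0439] [ 486.6 -261.8] [48.1  5.1] 23.9
0.041 28 [410.3 206.5] [ 0.466  -0.2168  0.0436] [ 464.9 -217.6] [47.8  4.4] 25.0
0.041 6 [448.  204.8] [ 0.4674 -0.3158  0.0445] [ 467.1 -316. ] [11.6  1.1] 24.3
0.041 10 [452.6 212.6] [ 0.4466 -0.3263  0.0445] [ 445.9 -326.8] [24.1  1.1] 27.0
0.034 2552 [416.5 203.6] [ 0.4743 -0.2355  0.0363] [ 472.3 -232. ] [164.5 148.8] 25.9
[0.55680766 0.21604188 0.072     ] [ 0.04128203 -0.01201495  0.        ] [ 0.04021527 -0.01105155  0.        ] -15.803318529430447
```

View pics/ortho.png

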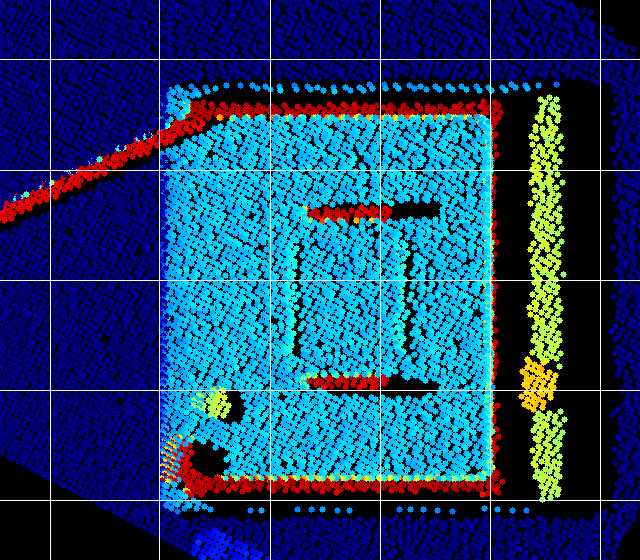

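The height map shows the bed's end plates at (510.6,-223.6) and (441.6,-255.8). They are 76.1 mm apart, as they should be. The rib midpoint agrees, so the bed is at (0.476,-0.240). The gate is open about 60°. Next I'll refine the yaws and fit the gate line.

```bash
python3 - <<'E'
from m import *
def line(P):
    vx,vy,x,y=cv2.fitLine((P*1000).astype(np.float32),cv2.DIST_HUBER,0,.01,.01).ravel(); 
    r=(P*1000-[x,y])@[-vy,vx]; return round(float(np.degrees(np.arctan2(vy,vx))),2),(round(float(x),1),round(float(y),1)),len(P),'rms',r.std().round(2)
C=np.load('sh.npy'); b=np.array([.476,-.2397])
a=np.radians(-65); X=np.array([np.cos(a),np.sin(a)]); Y=np.array([-X[1],X[0]])
q=C[:,2:4]-b; x=q@X; y=q@Y; z=C[:,4]
hi=(z>.097)
for nm,m in (('wall+y',hi&(y>.075)&(y<.095)&(x>-.05)&(x<.06)),('wall-y',hi&(y<-.075)&(y>-.095)&(x>-.05)&(x<.06)),('wall x',hi&(x>.055)&(x<.08)&(abs(y)<.07)),('gate',(z>.092)&(x<-.08))):
    P=C[m][:,2:4]; print(nm,line(P),'sh frame mean',x[m].mean().round(4),y[m].mean().round(4),z[m].mean().round(4))
d=np.load('top0.npy'); C=cloud('top',d,222,275,152,205); np.save('st.npy',C)
im=cv2.imread('pics/top0.png'); hsv=cv2.cvtColor(im,cv2.COLOR_BGR2HSV)
u=C[:,0].astype(int); v=C[:,1].astype(int); sat=hsv[v,u,1]
c=np.array([.5563,.2161])
for t in (-13,-16):
    a=np.radians(t); X=np.array([np.cos(a),np.sin(a)]); Y=np.array([-X[1],X[0]])
    q=C[:,2:4]-c; x=q@X; y=q@Y; z=C[:,4]
    for s in(1,-1):
        m=(z>.0705)&(abs(s*y-.0255)<.006)&(sat<90); print(t,s,line(C[m][:,2:4]),x[m].min().round(4),x[m].max().round(4),y[m].mean().round(4))
    m=(z>.065)&(abs(y)<.0305); print('x extents',np.percentile(x[m],[1,99]).round(4),np.percentile(y[(z>.0705)],[1,99]).round(4))
    m=(z<.016)&(z>.006)&(abs(x)<.036)&(abs(y)<.05);print('base',m.sum(),x[m].min(),x[m].max(),y[m].min(),y[m].max())
# scene view blue caps
for n in('top','scene'):
    im=cv2.imread(f'pics/{n}0.png'); h=cv2.cvtColor(im,cv2.COLOR_BGR2HSV)
    print(n,proj(n,[.5563,.2161,.071]))
E
```

```text
wall+y (-63.57, (554.5, -207.5), 109, 'rms', np.float64(1.82)) sh frame mean 0.004 0.0848 0.1034
wall-y (-64.04, (401.9, -280.9), 122, 'rms', np.float64(1.88)) sh frame mean 0.006 -0.0846 0.1033
wall x (26.2, (502.3, -299.4), 138, 'rms', np.float64(1.38)) sh frame mean 0.0655 -0.0009 0.1026
gate (-38.28, (455.5, -93.1), 194, 'rms', np.float64(27.97)) sh frame mean -0.1398 0.0376 0.0996
-13 1 (-15.09, (563.1, 239.9), 70, 'rms', np.float64(2.81)) -0.0275 0.0291 0.0249
-13 -1 (-12.96, (550.7, 190.9), 77, 'rms', np.float64(2.82)) -0.0282 0.0282 -0.0261
x extents [-0.0289  0.0289] [-0.0304  0.0294]
base 95 -0.03129883398156824 0.032166541290354025 -0.04228749364170474 0.04077608404109904
-16 1 (-15.09, (563.1, 239.9), 70, 'rms', np.float64(2.81)) -0.0286 0.0279 0.0249
-16 -1 (-13.09, (550.9, 191.0), 76, 'rms', np.float64(2.79)) -0.0266 0.0296 -0.0259
x extents [-0.029  0.029] [-0.0306  0.0296]
base 95 -0.03234006896140515 0.03377556317981196 -0.04281077421099809 0.03954199834683699
top [243.65994732 175.45963714]
scene [260.44267666 203.80678666]
```

```bash
cat > go.py <<'E'
import sys, numpy as np
from scipy.spatial.transform import Rotation as R
from bench import robot
def pose(yaw):  # yaw of tool y (deg), tool z down
    a=np.radians(yaw); y=np.array([np.cos(a),np.sin(a),0]); z=np.array([0,0,-1.]); return np.array([np.cross(y,z),y,z]).T
def plan(ws,p0=None,R0=None):
    o=robot.get_obs(); p=o['tool_pos']; M=R.from_rotvec(o['eef_rot']).as_matrix()
    yaw=np.degrees(np.arctan2(M[1,1],M[0,1]))
    print('t',round(o['t'],2),'tcp',p.round(4),'yaw',round(yaw,2),'w',round(o['width'],4),'F',o['force'].round(1),'q',o['qpos'].round(2))
    for w in ws:
        T=pose(w[3]); print(w,'lin',(M.T@(np.array(w[:3])-p)).round(4).tolist(),'turn',np.degrees(R.from_matrix(M.T@T).as_rotvec()).round(2).tolist())
        p=np.array(w[:3]);M=T
if __name__=='__main__': plan(eval(sys.argv[1]))
E
python3 go.py '[(.30,-.33,.21,-54),(.43,-.06,.21,-34),(.5562,.2161,.17,-14.1),(.5562,.2161,.03,-14.1)]'
```

```text
t 0.1 tcp [ 0.1749 -0.5997  0.2134] yaw -73.74 w 0.0912 F [-0.3  0.  -0.6] q [-1.38  0.49  1.35  0.    1.3  -0.1 ]
(0.3, -0.33, 0.21, -54) lin [0.1956, -0.2239, 0.0037] turn [-0.06, -0.02, -19.74]
(0.43, -0.06, 0.21, -34) lin [0.2639, -0.142, 0.0] turn [0.0, 0.0, -20.0]
(0.5562, 0.2161, 0.17, -14.1) lin [0.2995, -0.0498, 0.04] turn [0.0, 0.0, -19.9]
(0.5562, 0.2161, 0.03, -14.1) lin [0.0, 0.0, 0.14] turn [0.0, 0.0, 0.0]
```

Call:
{"name": "servo_tool", "arguments": {
  "steps": [
    {"jaw": 0,"linear": [0.196,-0.224,0.004],"turn": [0,0,-19.7]},
    {"jaw": 0,"linear": [0.196,-0.224,0.004],"turn": [0,0,-19.7]},
    {"jaw": 0,"linear": [0.196,-0.224,0.004],"turn": [0,0,-19.7]},
    {"jaw": 0,"linear": [0.196,-0.224,0.004],"turn": [0,0,-19.7]},
    {"jaw": 0,"linear": [0.196,-0.224,0.004],"turn": [0,0,-19.7]},
    {"jaw": 0,"linear": [0.196,-0.224,0.004],"turn": [0,0,-19.7]},
    {"jaw": 0,"linear": [0.196,-0.224,0.004],"turn": [0,0,-19.7]},
    {"jaw": 0,"linear": [0.196,-0.224,0.004],"turn": [0,0,-19.7]}
  ]
}}

```text
t: 0.77
tool_pos: [0.3013, -0.3244, 0.2096]
eef_rot: [-2.984, -0.973, -0.001]
force: [-0.6, -0.1, 0.3]
width: 0.0912
```

Call:
{"name": "servo_tool", "arguments": {
  "steps": [
    {"jaw": 0,"linear": [0.264,-0.142,0],"turn": [0,0,-20]},
    {"jaw": 0,"linear": [0.264,-0.142,0],"turn": [0,0,-20]},
    {"jaw": 0,"linear": [0.264,-0.142,0],"turn": [0,0,-20]},
    {"jaw": 0,"linear": [0.264,-0.142,0],"turn": [0,0,-20]},
    {"jaw": 0,"linear": [0.264,-0.142,0],"turn": [0,0,-20]},
    {"jaw": 0,"linear": [0.264,-0.142,0],"turn": [0,0,-20]},
    {"jaw": 0,"linear": [0.264,-0.142,0],"turn": [0,0,-20]},
    {"jaw": 0,"linear": [0.264,-0.142,0],"turn": [0,0,-20]}
  ]
}}

```text
t: 1.43
tool_pos: [0.4324, -0.0554, 0.2099]
eef_rot: [-2.771, -1.478, -0.002]
force: [0.0, -0.1, -0.1]
width: 0.091
```

```bash
python3 go.py '[(.5562,.2161,.17,-14.1),(.5562,.2161,.03,-14.1)]'
```

```text
t 1.43 tcp [ 0.4324 -0.0554  0.2099] yaw -33.84 w 0.091 F [ 0.  -0.1 -0.1] q [-0.27  0.23  1.79  0.    1.12  0.32]
(0.5562, 0.2161, 0.17, -14.1) lin [0.2944, -0.0483, 0.0403] turn [0.01, -0.08, -19.74]
(0.5562, 0.2161, 0.03, -14.1) lin [0.0, 0.0, 0.14] turn [0.0, 0.0, 0.0]
```

Call:
{"name": "servo_tool", "arguments": {
  "steps": [
    {"jaw": 0,"linear": [0.299,-0.05,0.03],"turn": [0,0,-19.9]},
    {"jaw": 0,"linear": [0.299,-0.05,0.03],"turn": [0,0,-19.9]},
    {"jaw": 0,"linear": [0.299,-0.05,0.03],"turn": [0,0,-19.9]},
    {"jaw": 0,"linear": [0.299,-0.05,0.03],"turn": [0,0,-19.9]},
    {"jaw": 0,"linear": [0.299,-0.05,0.03],"turn": [0,0,-19.9]},
    {"jaw": 0,"linear": [0.299,-0.05,0.03],"turn": [0,0,-19.9]},
    {"jaw": 0,"linear": [0.299,-0.05,0.03],"turn": [0,0,-19.9]},
    {"jaw": 0,"linear": [0.299,-0.05,0.03],"turn": [0,0,-19.9]}
  ]
}}

```text
t: 2.1
tool_pos: [0.5581, 0.2201, 0.179]
eef_rot: [-2.475, -1.934, -0.001]
force: [-1.5, -1.0, 0.0]
width: 0.0911
```

Call:
{"name": "servo_tool", "arguments": {
  "steps": [
    {"jaw": 0,"linear": [0,0,0],"turn": [0,0,0]},
    {"jaw": 0,"linear": [0,0,0],"turn": [0,0,0]},
    {"jaw": 0,"linear": [0,0,0],"turn": [0,0,0]}
  ]
}}

```text
t: 2.35
tool_pos: [0.5562, 0.2148, 0.1797]
eef_rot: [-2.478, -1.931, 0.001]
force: [-0.7, 0.2, -0.0]
width: 0.0911
```

```bash
python3 go.py '[(.5562,.2161,.03,-14.1)]'; python3 - <<'E'
from m import *
ims=[]
for n in('scene','top'):
    p,d=vision.grab_frame(n); cv2.imwrite(f'pics/{n}1.png',p[...,::-1]); np.save(f'{n}1.npy',d)
s=cv2.imread('pics/scene1.png')
a=cv2.resize(s[185:240,235:305],(560,440),interpolation=cv2.INTER_CUBIC); cv2.imwrite('pics/c2.png',a)
E
```

```text
t 2.35 tcp [0.5562 0.2148 0.1797] yaw -14.16 w 0.0911 F [-0.7  0.2 -0. ] q [ 0.27  0.49  1.46 -0.    1.19  0.52]
(0.5562, 0.2161, 0.03, -14.1) lin [0.0014, -0.0003, 0.1497] turn [-0.04, 0.04, -0.06]
```

View pics/scene1.png

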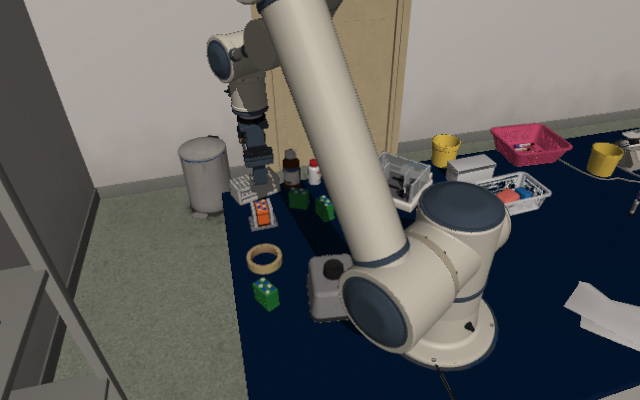

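The gripper is over the carrier in the stand (scene 263,210) and clear of the bottles. I'll descend.

Call:
{"name": "servo_tool", "arguments": {
  "steps": [
    {"jaw": 0,"linear": [0.001,0,0.03],"turn": [0,0,0]},
    {"jaw": 0,"linear": [0.001,0,0.06],"turn": [0,0,0]},
    {"jaw": 0,"linear": [0.001,0,0.09],"turn": [0,0,0]},
    {"jaw": 0,"linear": [0.001,0,0.11],"turn": [0,0,0]},
    {"jaw": 0,"linear": [0.001,0,0.13],"turn": [0,0,0]},
    {"jaw": 0,"linear": [0.001,0,0.145],"turn": [0,0,0]},
    {"jaw": 0,"linear": [0.001,0,0.15],"turn": [0,0,0]},
    {"jaw": 0,"linear": [0.001,0,0.15],"turn": [0,0,0]}
  ]
}}

```text
t: 3.12
tool_pos: [0.5563, 0.2157, 0.0292]
eef_rot: [-2.478, -1.93, 0.003]
force: [-0.1, 0.2, 0.4]
width: 0.0915
```

```bash
python3 go.py '[(.5562,.2161,.03,-14.1)]'
```

```text
t 3.12 tcp [0.5563 0.2157 0.0292] yaw -14.19 w 0.0915 F [-0.1  0.2  0.4] q [ 0.27  0.68  1.59 -0.    0.87  0.52]
(0.5562, 0.2161, 0.03, -14.1) lin [0.0004, -0.0002, -0.0008] turn [-0.09, 0.05, -0.09]
```

Call:
{"name": "servo_tool", "arguments": {
  "newtons": 15,
  "steps": [
    {"jaw": 60,"linear": [0,0,0],"turn": [0,0,0]},
    {"jaw": 80,"linear": [0,0,0],"turn": [0,0,0]},
    {"jaw": 130,"linear": [0,0,0],"turn": [0,0,0]},
    {"jaw": 130,"linear": [0,0,0],"turn": [0,0,0]},
    {"jaw": 130,"linear": [0,0,0],"turn": [0,0,0]},
    {"jaw": 130,"linear": [0,0,0],"turn": [0,0,0]},
    {"jaw": 130,"linear": [0,0,0],"turn": [0,0,0]},
    {"jaw": 130,"linear": [0,0,0],"turn": [0,0,0]}
  ]
}}

```text
t: 3.78
tool_pos: [0.557, 0.2167, 0.0305]
eef_rot: [2.478, 1.931, 0.001]
force: [-1.8, -0.3, 6.9]
width: 0.0597
```

```bash
python3 go.py '[]'
```

```text
t 3.78 tcp [0.557  0.2167 0.0305] yaw -14.14 w 0.0597 F [-1.8 -0.3  6.9] q [0.27 0.68 1.59 0.   0.87 0.52]
```

Call:
{"name": "servo_tool", "arguments": {
  "steps": [
    {"jaw": 130,"linear": [0,0,-0.005],"turn": [0,0,0]},
    {"jaw": 130,"linear": [0,0,-0.015],"turn": [0,0,0]},
    {"jaw": 130,"linear": [0,0,-0.03],"turn": [0,0,0]},
    {"jaw": 130,"linear": [0,0,-0.05],"turn": [0,0,0]},
    {"jaw": 130,"linear": [0,0,-0.07],"turn": [0,0,0]},
    {"jaw": 130,"linear": [0,0,-0.09],"turn": [0,0,0]},
    {"jaw": 130,"linear": [0,0,-0.1],"turn": [0,0,0]},
    {"jaw": 130,"linear": [0,0,-0.1],"turn": [0,0,0]}
  ]
}}

```text
t: 4.45
tool_pos: [0.5582, 0.217, 0.1326]
eef_rot: [2.477, 1.93, 0.006]
force: [0.3, 0.4, -1.3]
width: 0.0598
```

```bash
python3 go.py '[(.42,.12,.13,26),(.42,.12,.021,26)]'
```

```text
t 4.45 tcp [0.5582 0.217  0.1326] yaw -14.13 w 0.0598 F [ 0.3  0.4 -1.3] q [ 0.27  0.54  1.51 -0.    1.09  0.52]
(0.42, 0.12, 0.13, 26) lin [-0.1278, -0.1103, 0.0019] turn [0.24, -0.04, -40.13]
(0.42, 0.12, 0.021, 26) lin [0.0, 0.0, 0.109] turn [0.0, 0.0, 0.0]
```

Call:
{"name": "servo_tool", "arguments": {
  "steps": [
    {"jaw": 130,"linear": [-0.015,-0.012,0],"turn": [0,0,-5]},
    {"jaw": 130,"linear": [-0.035,-0.03,0],"turn": [0,0,-11]},
    {"jaw": 130,"linear": [-0.06,-0.052,0],"turn": [0,0,-18]},
    {"jaw": 130,"linear": [-0.085,-0.073,0],"turn": [0,0,-25]},
    {"jaw": 130,"linear": [-0.105,-0.09,0],"turn": [0,0,-32]},
    {"jaw": 130,"linear": [-0.12,-0.103,0],"turn": [0,0,-38]},
    {"jaw": 130,"linear": [-0.128,-0.11,0],"turn": [0,0,-40.1]},
    {"jaw": 130,"linear": [-0.128,-0.11,0],"turn": [0,0,-40.1]}
  ]
}}

```text
t: 5.12
tool_pos: [0.4163, 0.1183, 0.1293]
eef_rot: [-1.663, -2.663, 0.003]
force: [0.4, 0.6, -1.9]
width: 0.0599
```

Call:
{"name": "servo_tool", "arguments": {
  "steps": [
    {"jaw": 130,"linear": [0,0,0.02],"turn": [0,0,0]},
    {"jaw": 130,"linear": [0,0,0.045],"turn": [0,0,0]},
    {"jaw": 130,"linear": [0,0,0.07],"turn": [0,0,0]},
    {"jaw": 130,"linear": [0,0,0.085],"turn": [0,0,0]},
    {"jaw": 130,"linear": [0,0,0.095],"turn": [0,0,0]},
    {"jaw": 130,"linear": [0,0,0.1],"turn": [0,0,0]},
    {"jaw": 130,"linear": [0,0,0.1],"turn": [0,0,0]},
    {"jaw": 130,"linear": [0,0,0.1],"turn": [0,0,0]}
  ]
}}

```text
t: 5.78
tool_pos: [0.4193, 0.1195, 0.0299]
eef_rot: [-1.666, -2.663, 0.0]
force: [0.0, -0.3, -0.3]
width: 0.0601
```

```bash
python3 go.py '[(.42,.12,.021,26)]'; python3 - <<'E'
from m import *
for n in('scene','top'):
    p,d=vision.grab_frame(n); cv2.imwrite(f'pics/{n}2.png',p[...,::-1]); np.save(f'{n}2.npy',d)
u,v=proj('scene',[.42,.12,.03]).astype(int); print(u,v)
s=cv2.imread('pics/scene2.png')
cv2.imwrite('pics/c3.png',cv2.resize(s[v-60:v+60,u-80:u+80],None,fx=5,fy=5,interpolation=cv2.INTER_CUBIC))
E
```

```text
t 5.78 tcp [0.4193 0.1195 0.0299] yaw 25.92 w 0.0601 F [ 0.  -0.3 -0.3] q [ 0.14  0.55  1.99  0.    0.6  -0.31]
(0.42, 0.12, 0.021, 26) lin [0.0001, 0.0008, 0.0089] turn [-0.01, -0.0, -0.08]
309 228
```

View pics/c3.png

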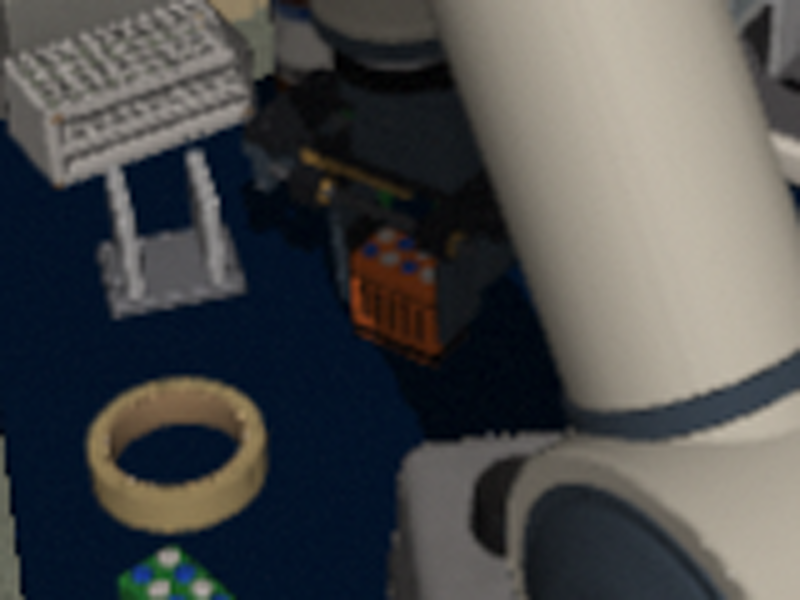

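The carrier is held upright by its ends (crop 395,295) and the stand is empty. I'll lower it to bench contact.

Call:
{"name": "servo_tool", "arguments": {
  "steps": [
    {"jaw": 130,"linear": [0,0,0.003],"turn": [0,0,0]},
    {"jaw": 130,"linear": [0,0,0.006],"turn": [0,0,0]},
    {"jaw": 130,"linear": [0,0,0.008],"turn": [0,0,0]},
    {"jaw": 130,"linear": [0,0,0.008],"turn": [0,0,0]}
  ]
}}

```text
t: 6.22
tool_pos: [0.4189, 0.1193, 0.0217]
eef_rot: [-1.666, -2.663, 0.0]
force: [0.1, -0.1, -1.1]
width: 0.0599
```

Call:
{"name": "servo_tool", "arguments": {
  "steps": [
    {"jaw": 130,"linear": [0,0,0.001],"turn": [0,0,0]},
    {"jaw": 130,"linear": [0,0,0.001],"turn": [0,0,0]}
  ]
}}

```text
t: 6.38
tool_pos: [0.4189, 0.1193, 0.0208]
eef_rot: [-1.666, -2.664, 0.0]
force: [0.3, -0.2, -2.1]
width: 0.0599
```

Call:
{"name": "servo_tool", "arguments": {
  "steps": [
    {"jaw": 130,"linear": [0,0,0.001],"turn": [0,0,0]},
    {"jaw": 130,"linear": [0,0,0.001],"turn": [0,0,0]}
  ]
}}

```text
t: 6.55
tool_pos: [0.419, 0.1193, 0.0201]
eef_rot: [1.666, 2.663, 0.0]
force: [-1.3, -1.3, 3.7]
width: 0.0601
```

Call:
{"name": "servo_tool", "arguments": {
  "steps": [
    {"jaw": 75,"linear": [0,0,0],"turn": [0,0,0]},
    {"jaw": 60,"linear": [0,0,0],"turn": [0,0,0]},
    {"jaw": 30,"linear": [0,0,0],"turn": [0,0,0]},
    {"jaw": 10,"linear": [0,0,0],"turn": [0,0,0]},
    {"jaw": 10,"linear": [0,0,0],"turn": [0,0,0]},
    {"jaw": 10,"linear": [0,0,0],"turn": [0,0,0]},
    {"jaw": 10,"linear": [0,0,0],"turn": [0,0,0]}
  ]
}}

```text
t: 7.13
tool_pos: [0.419, 0.1194, 0.0199]
eef_rot: [-1.666, -2.664, 0.0]
force: [0.8, 0.6, -0.4]
width: 0.0878
```

Call:
{"name": "servo_tool", "arguments": {
  "steps": [
    {"jaw": 10,"linear": [0,0,-0.01],"turn": [0,0,0]},
    {"jaw": 10,"linear": [0,0,-0.03],"turn": [0,0,0]},
    {"jaw": 10,"linear": [0,0,-0.06],"turn": [0,0,0]},
    {"jaw": 10,"linear": [0,0,-0.09],"turn": [0,0,0]},
    {"jaw": 10,"linear": [0,0,-0.11],"turn": [0,0,0]},
    {"jaw": 10,"linear": [0,0,-0.12],"turn": [0,0,0]}
  ]
}}

```text
t: 7.63
tool_pos: [0.4199, 0.1195, 0.1424]
eef_rot: [1.664, 2.662, 0.003]
force: [0.8, 0.9, -0.0]
width: 0.0875
```

Call:
{"name": "servo_tool", "arguments": {
  "steps": [
    {"jaw": 10,"linear": [0,0,0],"turn": [0,0,7]},
    {"jaw": 10,"linear": [0,0,0],"turn": [0,0,14]},
    {"jaw": 10,"linear": [0,0,0],"turn": [0,0,21]},
    {"jaw": 10,"linear": [0,0,0],"turn": [0,0,28]},
    {"jaw": 10,"linear": [0,0,0],"turn": [0,0,35]},
    {"jaw": 10,"linear": [0,0,0],"turn": [0,0,42]},
    {"jaw": 10,"linear": [0,0,0],"turn": [0,0,45]},
    {"jaw": 10,"linear": [0,0,0],"turn": [0,0,45]}
  ]
}}

```text
t: 8.3
tool_pos: [0.4189, 0.1193, 0.1399]
eef_rot: [-2.561, -1.82, 0.0]
force: [-1.0, -0.6, 0.6]
width: 0.0874
```

Call:
{"name": "servo_tool", "arguments": {
  "steps": [
    {"jaw": 10,"linear": [0,0,0],"turn": [0,0,7]},
    {"jaw": 10,"linear": [0,0,0],"turn": [0,0,14]},
    {"jaw": 10,"linear": [0,0,0],"turn": [0,0,21]},
    {"jaw": 10,"linear": [0,0,0],"turn": [0,0,28]},
    {"jaw": 10,"linear": [0,0,0],"turn": [0,0,35]},
    {"jaw": 10,"linear": [0,0,0],"turn": [0,0,42]},
    {"jaw": 10,"linear": [0,0,0],"turn": [0,0,45]},
    {"jaw": 10,"linear": [0,0,0],"turn": [0,0,45]}
  ]
}}

```text
t: 8.97
tool_pos: [0.4189, 0.1193, 0.1399]
eef_rot: [-3.061, -0.705, 0.0]
force: [0.6, -0.9, 0.4]
width: 0.0875
```

```bash
python3 go.py '[(.4190,.1193,.021,-64)]'; python3 - <<'E'
from m import *
for n in('scene','top'):
    p,d=vision.grab_frame(n); cv2.imwrite(f'pics/{n}3.png',p[...,::-1]); np.save(f'{n}3.npy',d)
u,v=proj('scene',[.42,.12,.05]).astype(int)
s=cv2.imread('pics/scene3.png')[v-40:v+40,u-50:u+50]; w,q=proj('top',[.42,.12,.06]).astype(int)
t=cv2.imread('pics/top3.png')[q-40:q+40,w-50:w+50]
cv2.imwrite('pics/c4.png',cv2.resize(np.hstack([s,t]),None,fx=4,fy=4,interpolation=cv2.INTER_CUBIC))
E
```

```text
t 8.97 tcp [0.4189 0.1193 0.1399] yaw -64.07 w 0.0875 F [ 0.6 -0.9  0.4] q [0.14 0.34 1.89 0.   0.92 1.26]
(0.419, 0.1193, 0.021, -64) lin [0.0001, 0.0001, 0.1189] turn [-0.0, 0.01, -0.07]
```

View pics/c4.png

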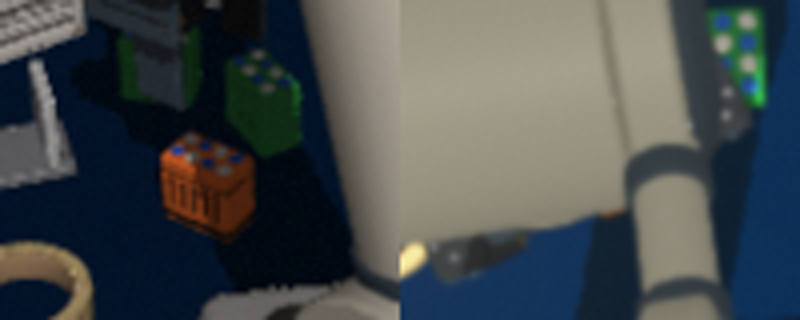

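The carrier stands free and upright on the bench (scene crop 207,185), and the green look-alikes haven't moved. I'll regrip it by the long sides.

Call:
{"name": "servo_tool", "arguments": {
  "steps": [
    {"jaw": 10,"linear": [0,0,0.03],"turn": [0,0,0]},
    {"jaw": 10,"linear": [0,0,0.06],"turn": [0,0,0]},
    {"jaw": 10,"linear": [0,0,0.085],"turn": [0,0,0]},
    {"jaw": 10,"linear": [0,0,0.105],"turn": [0,0,0]},
    {"jaw": 10,"linear": [0,0,0.115],"turn": [0,0,0]},
    {"jaw": 10,"linear": [0,0,0.118],"turn": [0,0,0]},
    {"jaw": 100,"linear": [0,0,0.118],"turn": [0,0,0]},
    {"jaw": 130,"linear": [0,0,0.118],"turn": [0,0,0]}
  ]
}}

```text
t: 9.73
tool_pos: [0.4192, 0.1194, 0.0224]
eef_rot: [3.061, 0.708, 0.001]
force: [0.9, -0.1, 0.5]
width: 0.0774
```

Call:
{"name": "servo_tool", "arguments": {
  "newtons": 15,
  "steps": [
    {"jaw": 140,"linear": [0,0,0],"turn": [0,0,0]},
    {"jaw": 150,"linear": [0,0,0],"turn": [0,0,0]},
    {"jaw": 160,"linear": [0,0,0],"turn": [0,0,0]},
    {"jaw": 200,"linear": [0,0,0],"turn": [0,0,0]},
    {"jaw": 200,"linear": [0,0,0],"turn": [0,0,0]},
    {"jaw": 200,"linear": [0,0,0],"turn": [0,0,0]},
    {"jaw": 200,"linear": [0,0,0],"turn": [0,0,0]},
    {"jaw": 200,"linear": [0,0,0],"turn": [0,0,0]}
  ]
}}

```text
t: 10.4
tool_pos: [0.419, 0.1194, 0.022]
eef_rot: [-3.061, -0.706, -0.0]
force: [-1.0, -1.0, 7.1]
width: 0.0356
```

```bash
python3 go.py '[(.4190,.1193,.16,-64),(.476,-.2397,.19,-64)]'
```

```text
t 10.4 tcp [0.419  0.1194 0.022 ] yaw -64.03 w 0.0356 F [-1.  -1.   7.1] q [0.14 0.56 2.   0.   0.58 1.26]
(0.419, 0.1193, 0.16, -64) lin [-0.0001, 0.0001, -0.138] turn [0.0, -0.01, -0.03]
(0.476, -0.2397, 0.19, -64) lin [-0.1061, 0.3477, -0.03] turn [0.0, 0.0, 0.0]
```

Call:
{"name": "servo_tool", "arguments": {
  "steps": [
    {"jaw": 200,"linear": [0,0,-0.005],"turn": [0,0,0]},
    {"jaw": 200,"linear": [0,0,-0.02],"turn": [0,0,0]},
    {"jaw": 200,"linear": [0,0,-0.045],"turn": [0,0,0]},
    {"jaw": 200,"linear": [0,0,-0.075],"turn": [0,0,0]},
    {"jaw": 200,"linear": [0,0,-0.105],"turn": [0,0,0]},
    {"jaw": 200,"linear": [0,0,-0.13],"turn": [0,0,0]},
    {"jaw": 200,"linear": [0,0,-0.148],"turn": [0,0,0]},
    {"jaw": 200,"linear": [0,0,-0.148],"turn": [0,0,0]}
  ]
}}

```text
t: 11.07
tool_pos: [0.4205, 0.1196, 0.1732]
eef_rot: [3.061, 0.706, 0.008]
force: [2.2, 0.7, -1.1]
width: 0.0357
```

Call:
{"name": "servo_tool", "arguments": {
  "steps": [
    {"jaw": 200,"linear": [-0.005,0.015,0],"turn": [0,0,0]},
    {"jaw": 200,"linear": [-0.013,0.042,0],"turn": [0,0,0]},
    {"jaw": 200,"linear": [-0.023,0.075,0],"turn": [0,0,0]},
    {"jaw": 200,"linear": [-0.034,0.11,0],"turn": [0,0,0]},
    {"jaw": 200,"linear": [-0.043,0.14,0],"turn": [0,0,0]},
    {"jaw": 200,"linear": [-0.05,0.163,0],"turn": [0,0,0]},
    {"jaw": 200,"linear": [-0.053,0.174,0],"turn": [0,0,0]},
    {"jaw": 200,"linear": [-0.053,0.174,0],"turn": [0,0,0]}
  ]
}}

```text
t: 11.73
tool_pos: [0.4476, -0.062, 0.1693]
eef_rot: [-3.062, -0.702, 0.001]
force: [0.4, 1.2, -2.3]
width: 0.0361
```

Call:
{"name": "servo_tool", "arguments": {
  "steps": [
    {"jaw": 200,"linear": [-0.005,0.015,0],"turn": [0,0,0]},
    {"jaw": 200,"linear": [-0.013,0.042,0],"turn": [0,0,0]},
    {"jaw": 200,"linear": [-0.023,0.075,0],"turn": [0,0,0]},
    {"jaw": 200,"linear": [-0.034,0.11,0],"turn": [0,0,0]},
    {"jaw": 200,"linear": [-0.043,0.14,0],"turn": [0,0,0]},
    {"jaw": 200,"linear": [-0.05,0.163,0],"turn": [0,0,0]},
    {"jaw": 200,"linear": [-0.053,0.174,0],"turn": [0,0,0]},
    {"jaw": 200,"linear": [-0.053,0.174,0],"turn": [0,0,0]}
  ]
}}

```text
t: 12.4
tool_pos: [0.4764, -0.2407, 0.1694]
eef_rot: [-3.062, -0.704, 0.0]
force: [-0.5, 1.4, -1.7]
width: 0.0361
```

```bash
cat > two.py <<'E'
from m import *
import sys
i=sys.argv[1]
for n in('scene','top'):
    p,d=vision.grab_frame(n); cv2.imwrite(f'pics/{n}{i}.png',p[...,::-1]); np.save(f'{n}{i}.npy',d)
E
python3 two.py 4; python3 go.py '[(.476,-.2397,.17,-64)]'; python3 - <<'E'
from m import *
u,v=proj('scene',[.476,-.24,.1]).astype(int); w,q=proj('top',[.476,-.24,.1]).astype(int); print(u,v,w,q)
s=cv2.imread('pics/scene4.png')[v-60:v+60,u-50:u+50]
t=cv2.imread('pics/top4.png')[q-60:q+60,w-50:w+50]
cv2.imwrite('pics/c5.png',cv2.resize(np.hstack([s,t]),None,fx=4,fy=4,interpolation=cv2.INTER_CUBIC))
E
```

```text
t 12.5 tcp [ 0.4757 -0.2384  0.1694] yaw -64.03 w 0.0363 F [ 0.4  0.1 -1.6] q [-0.58  0.42  1.63  0.    1.1   0.54]
(0.476, -0.2397, 0.17, -64) lin [-0.0003, 0.0013, -0.0006] turn [-0.09, 0.03, -0.03]
396 166 424 199
```

View pics/c5.png

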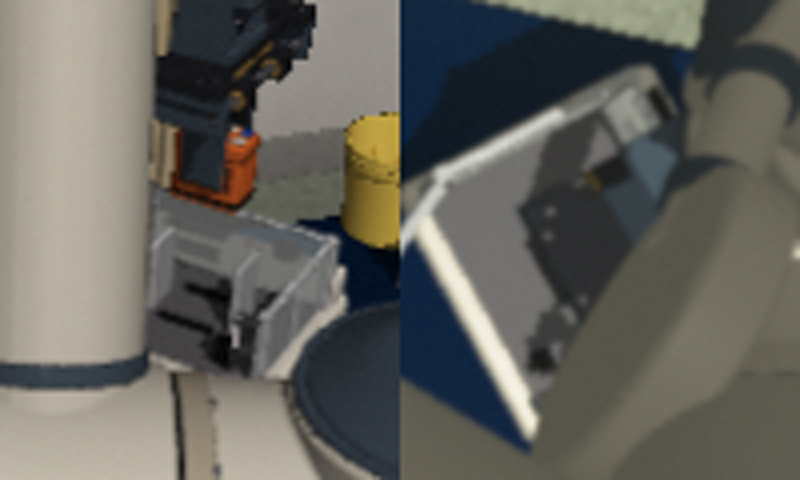

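The carrier is above the bed (scene crop 215,165), with the end plates visible at crop (162,240) and (243,245). I'll check the bed and the carrier in the second camera.

```bash
python3 - <<'E'
from m import *
d=np.load('scene4.npy'); im=cv2.imread('pics/scene4.png'); hsv=cv2.cvtColor(im,cv2.COLOR_BGR2HSV)
C=cloud('scene',d,384,436,130,215); b=np.array([.476,-.2397]); a=np.radians(-64)
X=np.array([np.cos(a),np.sin(a)]); Y=np.array([-X[1],X[0]]); q=C[:,2:4]-b; x,y,z=q@X,q@Y,C[:,4]
st=lambda n,m: print(n,m.sum(),*[ (np.percentile(k[m],[3,50,97])*1000).round(1) for k in(x,y,z)]) if m.sum() else print(n,0)
for s in(1,-1): st('plate',(z>.095)&(z<.106)&(abs(x)<.03)&(abs(s*y-.038)<.01))
for s in(1,-1): st('plateface',(z>.05)&(z<.098)&(abs(x)<.025)&(abs(s*y-.038)<.012))
u=C[:,0].astype(int); v=C[:,1].astype(int); o=(hsv[v,u,0]<16)&(hsv[v,u,1]>150)&(z>.13)&(z<.24)
st('orange',o); st('orange top',o&(z>.206)); st('low',o&(z<.19))
st('rib',(abs(z-.044)<.0025)&(abs(y)<.03)&(abs(x)<.03))
C=cloud('top',np.load('top4.npy'),374,475,139,260);q=C[:,2:4]-b; x,y,z=q@X,q@Y,C[:,4]
for s in(1,-1): st('top plate',(z>.095)&(z<.106)&(abs(x)<.03)&(abs(s*y-.038)<.01))
E
```

```text
plate 16 [-20.7  -5.2  14.6] [31.2 33.9 37.5] [ 96.1  98.5 101.6]
plate 17 [-22.7  -3.4  14. ] [-44.2 -41.2 -37.2] [ 95.3  97.6 100.5]
plateface 56 [-23.1  -6.   13.4] [30.9 33.2 35.4] [51.9 74.3 96.5]
plateface 69 [-23.3 -10.3  13.8] [-45.2 -42.7 -38. ] [51.4 75.4 96.3]
orange 182 [-21.1 -15.4  11.3] [-32.9 -25.1  22.9] [150.5 172.8 205.6]
orange top 4 [-18.2 -12.8   1.3] [-29.1 -27.6 -19.2] [206.1 206.4 206.7]
low 129 [-22.3 -15.9  11.3] [-32.9 -23.2  22.3] [150.3 165.  188.6]
rib 4 [16.7 18.8 20.2] [-16.7  -5.1  15. ] [41.7 42.6 42.9]
top plate 2 [2.6 4.6 6.6] [39.7 40.3 40.8] [ 99.8 100.9 102. ]
top plate 0
```

The scene camera's offsets are about (-3,-1.8) mm for both plates and carrier, so relative to each other they agree with the plan to about 1 mm. The clearance is 5 mm. I'll lower.

Call:
{"name": "servo_tool", "arguments": {
  "steps": [
    {"jaw": 200,"linear": [0,0.001,0.015],"turn": [0,0,0]},
    {"jaw": 200,"linear": [0,0.001,0.035],"turn": [0,0,0]},
    {"jaw": 200,"linear": [0,0.001,0.055],"turn": [0,0,0]},
    {"jaw": 200,"linear": [0,0.001,0.075],"turn": [0,0,0]},
    {"jaw": 200,"linear": [0,0.001,0.088],"turn": [0,0,0]},
    {"jaw": 200,"linear": [0,0.001,0.095],"turn": [0,0,0]},
    {"jaw": 200,"linear": [0,0.001,0.095],"turn": [0,0,0]},
    {"jaw": 200,"linear": [0,0.001,0.095],"turn": [0,0,0]}
  ]
}}

```text
t: 13.17
tool_pos: [0.4765, -0.2399, 0.0752]
eef_rot: [-3.061, -0.707, 0.0]
force: [0.7, -0.1, -1.5]
width: 0.0363
```

```bash
python3 go.py '[(.476,-.2397,.060,-64)]'
```

```text
t 13.17 tcp [ 0.4765 -0.2399  0.0752] yaw -63.99 w 0.0363 F [ 0.7 -0.1 -1.5] q [-0.58  0.55  1.72  0.    0.87  0.54]
(0.476, -0.2397, 0.06, -64) lin [-0.0004, -0.0004, 0.0152] turn [-0.02, 0.01, 0.01]
```

Call:
{"name": "servo_tool", "arguments": {
  "steps": [
    {"jaw": 200,"linear": [0,0,0.004],"turn": [0,0,0]},
    {"jaw": 200,"linear": [0,0,0.008],"turn": [0,0,0]},
    {"jaw": 200,"linear": [0,0,0.011],"turn": [0,0,0]},
    {"jaw": 200,"linear": [0,0,0.014],"turn": [0,0,0]},
    {"jaw": 200,"linear": [0,0,0.0155],"turn": [0,0,0]},
    {"jaw": 200,"linear": [0,0,0.0155],"turn": [0,0,0]}
  ]
}}

```text
t: 13.67
tool_pos: [0.4763, -0.2407, 0.0591]
eef_rot: [-3.061, -0.705, 0.001]
force: [-0.1, -0.2, -2.1]
width: 0.0362
```

Call:
{"name": "servo_tool", "arguments": {
  "steps": [
    {"jaw": 200,"linear": [0,0,0.001],"turn": [0,0,0]},
    {"jaw": 200,"linear": [0,0,0.001],"turn": [0,0,0]}
  ]
}}

```text
t: 13.83
tool_pos: [0.4765, -0.2409, 0.0584]
eef_rot: [-3.061, -0.706, 0.0]
force: [-0.1, -0.5, -1.2]
width: 0.0359
```

Call:
{"name": "servo_tool", "arguments": {
  "steps": [
    {"jaw": 200,"linear": [0,0,0.0005],"turn": [0,0,0]},
    {"jaw": 200,"linear": [0,0,0.0005],"turn": [0,0,0]}
  ]
}}

```text
t: 14.0
tool_pos: [0.4765, -0.2409, 0.0581]
eef_rot: [3.061, 0.706, 0.0]
force: [-0.5, -0.7, 1.2]
width: 0.0359
```

Call:
{"name": "servo_tool", "arguments": {
  "steps": [
    {"jaw": 145,"linear": [0,0,0],"turn": [0,0,0]},
    {"jaw": 130,"linear": [0,0,0],"turn": [0,0,0]},
    {"jaw": 115,"linear": [0,0,0],"turn": [0,0,0]},
    {"jaw": 100,"linear": [0,0,0],"turn": [0,0,0]},
    {"jaw": 100,"linear": [0,0,0],"turn": [0,0,0]},
    {"jaw": 100,"linear": [0,0,0],"turn": [0,0,0]}
  ]
}}

```text
t: 14.5
tool_pos: [0.4765, -0.2408, 0.0579]
eef_rot: [3.061, 0.706, 0.0]
force: [-0.0, 0.8, 0.1]
width: 0.0556
```

Call:
{"name": "servo_tool", "arguments": {
  "steps": [
    {"jaw": 100,"linear": [0,0,-0.005],"turn": [0,0,0]},
    {"jaw": 100,"linear": [0,0,-0.02],"turn": [0,0,0]},
    {"jaw": 100,"linear": [0,0,-0.04],"turn": [0,0,0]},
    {"jaw": 100,"linear": [0,0,-0.07],"turn": [0,0,0]},
    {"jaw": 100,"linear": [0,0,-0.1],"turn": [0,0,0]},
    {"jaw": 100,"linear": [0,0,-0.12],"turn": [0,0,0]},
    {"jaw": 100,"linear": [0,0,-0.13],"turn": [0,0,0]},
    {"jaw": 100,"linear": [0,0,-0.13],"turn": [0,0,0]}
  ]
}}

```text
t: 15.17
tool_pos: [0.4774, -0.2414, 0.1901]
eef_rot: [3.059, 0.705, 0.004]
force: [0.8, 0.6, 0.5]
width: 0.0555
```

```bash
cat > gate.py <<'E'
from go import *
a=np.radians(-64); X=np.array([np.cos(a),np.sin(a)]); Y=np.array([-X[1],X[0]]); B=np.array([.476,-.2397])
H=B-.071*X+.080*Y
def push(th,gap,r=.115):  # TCP xy for gate angle th, face distance gap from hinge line plane
    # shut: gate runs -Y, outer normal -X; opens towards -X: rotate -Y toward -X
    g=-np.cos(th)*Y-np.sin(th)*X; n=-np.cos(th)*X+np.sin(th)*Y
    return H+r*g+gap*n, n
if __name__=='__main__':
    from m import *
    C=np.load('sh.npy'); q=C[:,2:4]-H; z=C[:,4]; r=np.hypot(*q.T)
    m=(z>.09)&(r>.05)&(r<.15)&(q@X<-.03); p=q[m]; th=np.arctan2(-p@X,-p@Y)
    print('hinge',H,'pts',m.sum(),'theta',np.median(th),np.percentile(th,[5,95]),'rmax',r[m].max())
    t=np.median(th)
    for w in np.linspace(.03,.14,12):
        k=(abs(r[m]-w)<.006); print(round(w,3),k.sum(),np.median(th[k]).round(3))
E
python3 gate.py; python3 go.py '[]'; python3 two.py 5; python3 - <<'E'
from m import *
w,q=proj('top',[.476,-.24,.1]).astype(int)
u,v=proj('scene',[.476,-.24,.1]).astype(int)
s=cv2.imread('pics/scene5.png')[v-50:v+50,u-50:u+50]
t=cv2.imread('pics/top5.png')[q-50:q+50,w-80:w+50]
cv2.imwrite('pics/c6.png',cv2.resize(np.hstack([s,t]),None,fx=3.4,fy=3.4,interpolation=cv2.INTER_CUBIC))
E
```

```text
hinge [ 0.51677917 -0.14081593] pts 134 theta 1.1194259949266823 [1.07524742 1.16010413] rmax 0.14741510824043227
0.03 0 nan
0.04 0 nan
0.05 8 1.13
0.06 14 1.113
0.07 16 1.118
0.08 16 1.119
0.09 16 1.115
0.1 16 1.121
0.11 14 1.116
0.12 20 1.12
0.13 20 1.12
0.14 17 1.122
t 15.17 tcp [ 0.4774 -0.2414  0.1901] yaw -64.04 w 0.0555 F [0.8 0.6 0.5] q [-0.58  0.39  1.6   0.    1.14  0.54]
  return _methods._mean(a, axis=axis, dtype=dtype,
  ret = ret.dtype.type(ret / rcount)
```

View pics/c6.png

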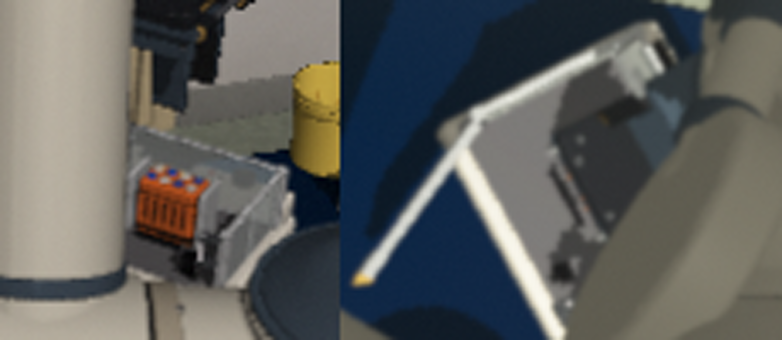

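The carrier sits upright between the end plates in the bed (scene crop 175,205). The gate is measured at θ≈1.12 rad, consistent along its whole length. Next I'll plan the push.

```bash
cat >> gate.py <<'E'
def seq(ths,gaps,z,rs=None,cur=None):
    o=robot.get_obs(); p=o['tool_pos']; M=R.from_rotvec(o['eef_rot']).as_matrix()
    if cur: p=np.array(cur[:3]); M=pose(cur[3])
    for t,g in zip(ths,gaps):
        c,n=push(t,g); yaw=-64-np.degrees(t); T=pose(yaw)
        print(round(t,3),c.round(4),round(yaw,1),'lin',(M.T@(np.r_[c,z]-p)).round(4).tolist(),'turn',np.degrees(R.from_matrix(M.T@T).as_rotvec()).round(1).tolist())
    return
E
python3 - <<'E'
from gate import *; from h import onz
print('green',onz('top',316,201,.06),onz('top',298,167,.06))
c,n=push(1.12,.042); print(c,n)
seq([1.12],[.042],.19); seq([1.12]*2,[.042]*2,.058)
E
python3 go.py '[]'
```

```text
green [0.48562699 0.03078496 0.06      ] [0.57703378 0.07552906 0.06      ]
[ 0.45232659 -0.03672528] [0.6180143  0.78616685]
1.12 [ 0.4523 -0.0367] -128.2 lin [0.0678, -0.1938, -0.0026] turn [-0.0, 0.0, 64.1]
1.12 [ 0.4523 -0.0367] -128.2 lin [0.0678, -0.1937, 0.1294] turn [-0.0, 0.0, 64.1]
1.12 [ 0.4523 -0.0367] -128.2 lin [0.0678, -0.1937, 0.1294] turn [-0.0, 0.0, 64.1]
t 15.27 tcp [ 0.4762 -0.2406  0.1873] yaw -64.04 w 0.0556 F [-0.7 -0.  -0.9] q [-0.58  0.4   1.6   0.    1.14  0.54]
```

Call:
{"name": "servo_tool", "arguments": {
  "steps": [
    {"jaw": 150,"linear": [0.008,-0.02,0],"turn": [0,0,7]},
    {"jaw": 200,"linear": [0.018,-0.05,0],"turn": [0,0,14]},
    {"jaw": 255,"linear": [0.028,-0.08,0],"turn": [0,0,21]},
    {"jaw": 255,"linear": [0.038,-0.11,0],"turn": [0,0,28]},
    {"jaw": 255,"linear": [0.05,-0.14,0],"turn": [0,0,35]},
    {"jaw": 255,"linear": [0.06,-0.17,0],"turn": [0,0,42]},
    {"jaw": 255,"linear": [0.066,-0.19,0],"turn": [0,0,49]},
    {"jaw": 255,"linear": [0.068,-0.194,0],"turn": [0,0,56]}
  ]
}}

```text
t: 15.93
tool_pos: [0.4505, -0.0334, 0.1863]
eef_rot: [-3.036, 0.806, 0.006]
force: [0.4, -0.3, 0.9]
width: 0.0052
```

Call:
{"name": "servo_tool", "arguments": {
  "steps": [
    {"jaw": 255,"linear": [0,0,0.02],"turn": [0,0,5]},
    {"jaw": 255,"linear": [0,0,0.05],"turn": [0,0,8]},
    {"jaw": 255,"linear": [0,0,0.08],"turn": [0,0,8]},
    {"jaw": 255,"linear": [0,0,0.105],"turn": [0,0,8]},
    {"jaw": 255,"linear": [0,0,0.122],"turn": [0,0,8]},
    {"jaw": 255,"linear": [0,0,0.129],"turn": [0,0,8]},
    {"jaw": 255,"linear": [0,0,0.129],"turn": [0,0,8]},
    {"jaw": 255,"linear": [0,0,0.129],"turn": [0,0,8]}
  ]
}}

```text
t: 16.6
tool_pos: [0.4523, -0.0365, 0.0587]
eef_rot: [2.975, -1.01, -0.002]
force: [0.3, -0.2, 0.9]
width: 0.0003
```

```bash
python3 go.py '[]'; python3 - <<'E'
from gate import *
ths=np.radians([64,62,58,53,48,42,37,32]); seq(ths,[.03,.02]+[.017]*6,.058)
c,n=push(np.radians(32),.017); 
print(); seq(np.radians([27,22,17,13,10,7,5,3]),[.017]*8,.058,cur=(*c,.058,-96))
E
```

```text
t 16.6 tcp [ 0.4523 -0.0365  0.0587] yaw -127.5 w 0.0003 F [ 0.3 -0.2  0.9] q [-0.21  0.5   1.92  0.    0.71  2.01]
1.117 [ 0.4446 -0.0464] -128.0 lin [-0.0001, 0.0125, 0.0007] turn [0.0, 0.1, 0.5]
1.082 [ 0.4355 -0.057 ] -126.0 lin [-0.0008, 0.0265, 0.0007] turn [0.0, 0.1, -1.5]
1.012 [ 0.4283 -0.0655] -122.0 lin [-0.0015, 0.0376, 0.0007] turn [0.0, 0.1, -5.5]
0.925 [ 0.422  -0.0735] -117.0 lin [-0.0015, 0.0477, 0.0007] turn [0.0, 0.1, -10.5]
0.838 [ 0.4165 -0.082 ] -112.0 lin [-0.0007, 0.0578, 0.0007] turn [0.0, 0.1, -15.5]
0.733 [ 0.4109 -0.0928] -106.0 lin [0.0014, 0.0698, 0.0007] turn [0.0, 0.1, -21.5]
0.646 [ 0.4071 -0.1022] -101.0 lin [0.0041, 0.0796, 0.0007] turn [0.0, 0.1, -26.5]
0.559 [ 0.4042 -0.1119] -96.0 lin [0.0077, 0.089, 0.0007] turn [0.0, 0.1, -31.5]

0.471 [ 0.4021 -0.1218] -91.0 lin [-0.001, 0.0101, 0.0] turn [0.0, 0.0, -5.0]
0.384 [ 0.4009 -0.1319] -86.0 lin [-0.0012, 0.0202, 0.0] turn [0.0, 0.0, -10.0]
0.297 [ 0.4005 -0.142 ] -81.0 lin [-0.0005, 0.0303, 0.0] turn [0.0, 0.0, -15.0]
0.227 [ 0.4009 -0.1501] -77.0 lin [0.0007, 0.0384, 0.0] turn [0.0, 0.0, -19.0]
0.175 [ 0.4015 -0.1562] -74.0 lin [0.002, 0.0443, 0.0] turn [0.0, 0.0, -22.0]
0.122 [ 0.4025 -0.1622] -71.0 lin [0.0036, 0.0502, 0.0] turn [0.0, 0.0, -25.0]
0.087 [ 0.4033 -0.1662] -69.0 lin [0.0048, 0.0541, 0.0] turn [0.0, 0.0, -27.0]
0.052 [ 0.4043 -0.1701] -67.0 lin [0.0062, 0.0579, 0.0] turn [0.0, 0.0, -29.0]
```

Call:
{"name": "servo_tool", "arguments": {
  "steps": [
    {"jaw": 255,"linear": [0,0.013,0],"turn": [0,0,0]},
    {"jaw": 255,"linear": [-0.001,0.027,0],"turn": [0,0,-1.5]},
    {"jaw": 255,"linear": [-0.0015,0.038,0],"turn": [0,0,-5.5]},
    {"jaw": 255,"linear": [-0.0015,0.048,0],"turn": [0,0,-10.5]},
    {"jaw": 255,"linear": [-0.001,0.058,0],"turn": [0,0,-15.5]},
    {"jaw": 255,"linear": [0.001,0.07,0],"turn": [0,0,-21.5]},
    {"jaw": 255,"linear": [0.004,0.08,0],"turn": [0,0,-26.5]},
    {"jaw": 255,"linear": [0.008,0.089,0],"turn": [0,0,-31.5]}
  ]
}}

```text
t: 17.27
tool_pos: [0.4049, -0.1128, 0.06]
eef_rot: [3.137, -0.157, 0.002]
force: [0.5, -0.3, -0.2]
width: 0.0004
```

Call:
{"name": "servo_tool", "arguments": {
  "steps": [
    {"jaw": 255,"linear": [-0.001,0.01,0],"turn": [0,0,-5]},
    {"jaw": 255,"linear": [-0.001,0.02,0],"turn": [0,0,-10]},
    {"jaw": 255,"linear": [-0.0005,0.03,0],"turn": [0,0,-15]},
    {"jaw": 255,"linear": [0.0005,0.038,0],"turn": [0,0,-19]},
    {"jaw": 255,"linear": [0.002,0.044,0],"turn": [0,0,-22]},
    {"jaw": 255,"linear": [0.0035,0.05,0],"turn": [0,0,-25]},
    {"jaw": 255,"linear": [0.005,0.054,0],"turn": [0,0,-27]},
    {"jaw": 255,"linear": [0.005,0.054,0],"turn": [0,0,-27]}
  ]
}}

```text
t: 17.93
tool_pos: [0.4046, -0.167, 0.06]
eef_rot: [3.088, 0.575, 0.002]
force: [-0.5, 0.6, 0.3]
width: 0.0005
```

```bash
python3 go.py '[]'; python3 two.py 6; python3 - <<'E'
from gate import *; from m import *
p=robot.get_obs()['tool_pos'][:2]-H
print('TCP shaker-rel hinge x,y',p@X,p@Y)
C=cloud('top',np.load('top6.npy'),340,475,145,255); q=C[:,2:4]-H; z=C[:,4]; r=np.hypot(*q.T); th=np.arctan2(-q@X,-q@Y)
m=(z>.094)&(r>.03)&(r<.15)&(th>-.15)&(th<1.3); print(m.sum(),np.percentile(th[m],[5,50,95]).round(3)); 
m&=th<.5; print(np.median(th[m]), (q[m]@X).round(3)[:5])
E
```

```text
t 17.93 tcp [ 0.4046 -0.167   0.06  ] yaw -68.89 w 0.0005 F [-0.5  0.6  0.3] q [-0.53  0.49  1.96  0.    0.69  0.67]
TCP shaker-rel hinge x,y -0.025953387840554027 -0.11216213436634898
2582 [-0.066  0.296  0.935]
0.14913170096847733 [-0.016 -0.017 -0.014 -0.02  -0.018]
```

Call:
{"name": "servo_tool", "arguments": {
  "steps": [
    {"jaw": 255,"linear": [0,0.002,0],"turn": [0,0,-1]},
    {"jaw": 255,"linear": [0,0.004,0],"turn": [0,0,-2]},
    {"jaw": 255,"linear": [0,0.006,0],"turn": [0,0,-3]},
    {"jaw": 255,"linear": [0,0.006,0],"turn": [0,0,-3]}
  ]
}}

```text
t: 18.37
tool_pos: [0.4066, -0.1721, 0.0593]
eef_rot: [3.072, 0.655, 0.001]
force: [0.6, -0.1, -0.0]
width: 0.0005
```

Call:
{"name": "servo_tool", "arguments": {
  "steps": [
    {"jaw": 255,"linear": [0,0.001,0],"turn": [0,0,-1]},
    {"jaw": 255,"linear": [0,0.002,0],"turn": [0,0,-2]},
    {"jaw": 255,"linear": [0,0.002,0],"turn": [0,0,-2]}
  ]
}}

```text
t: 18.62
tool_pos: [0.4071, -0.1738, 0.059]
eef_rot: [-3.06, -0.709, 0.0]
force: [-1.6, 1.7, 2.1]
width: 0.0004
```

Call:
{"name": "servo_tool", "arguments": {
  "steps": [
    {"jaw": 255,"linear": [0,0.001,0],"turn": [0,0,0]},
    {"jaw": 255,"linear": [0,0.002,0],"turn": [0,0,0]},
    {"jaw": 255,"linear": [0,0.002,0],"turn": [0,0,0]}
  ]
}}

```text
t: 18.87
tool_pos: [0.408, -0.1756, 0.0589]
eef_rot: [-3.061, -0.706, 0.0]
force: [-2.7, 2.4, 2.9]
width: 0.0005
```

Call:
{"name": "servo_tool", "arguments": {
  "steps": [
    {"jaw": 255,"linear": [0,0.001,0],"turn": [0,0,0]},
    {"jaw": 255,"linear": [0,0.002,0],"turn": [0,0,0]},
    {"jaw": 255,"linear": [0,0.002,0],"turn": [0,0,0]}
  ]
}}

```text
t: 19.12
tool_pos: [0.4088, -0.1773, 0.0589]
eef_rot: [-3.061, -0.707, 0.001]
force: [-2.4, 4.2, 2.0]
width: 0.0003
```

Call:
{"name": "servo_tool", "arguments": {
  "steps": [
    {"jaw": 255,"linear": [0,0.001,0],"turn": [0,0,0]},
    {"jaw": 255,"linear": [0,0.002,0],"turn": [0,0,0]},
    {"jaw": 255,"linear": [0,0.002,0],"turn": [0,0,0]}
  ]
}}

```text
t: 19.37
tool_pos: [0.4087, -0.1777, 0.0587]
eef_rot: [-3.058, -0.706, 0.002]
force: [-2.1, 16.5, 8.2]
width: 0.0005
```

```bash
python3 go.py '[]'; python3 -c "
from gate import *
p=robot.get_obs()['tool_pos'][:2]-H
print(p@X,p@Y)"
```

```text
t 19.37 tcp [ 0.4087 -0.1777  0.0587] yaw -64.02 w 0.0005 F [-2.1 16.5  8.2] q [-0.55  0.5   1.94  0.    0.7   0.57]
-0.01420884084579874 -0.11327099978721585
```

The gate is at the hard stop (advance stalled, 17 N), so the latch should be in. I'll back off and check that it stays shut.

Call:
{"name": "servo_tool", "arguments": {
  "steps": [
    {"jaw": 255,"linear": [0,-0.004,0],"turn": [0,0,0]},
    {"jaw": 255,"linear": [0,-0.01,0],"turn": [0,0,0]},
    {"jaw": 255,"linear": [0,-0.03,0],"turn": [0,0,0]},
    {"jaw": 255,"linear": [0,-0.06,0],"turn": [0,0,0]},
    {"jaw": 255,"linear": [0,-0.09,0],"turn": [0,0,0]},
    {"jaw": 255,"linear": [0,-0.1,0],"turn": [0,0,0]}
  ]
}}

```text
t: 19.87
tool_pos: [0.3634, -0.0867, 0.0589]
eef_rot: [-3.06, -0.707, 0.002]
force: [-0.3, 0.3, -0.1]
width: 0.0003
```

Call:
{"name": "servo_tool", "arguments": {
  "steps": [
    {"jaw": 255,"linear": [0,0,-0.03],"turn": [0,0,0]},
    {"jaw": 255,"linear": [0,0,-0.065],"turn": [0,0,0]},
    {"jaw": 255,"linear": [0,0,-0.1],"turn": [0,0,0]},
    {"jaw": 255,"linear": [0,0,-0.135],"turn": [0,0,0]},
    {"jaw": 255,"linear": [0,0,-0.16],"turn": [0,0,0]},
    {"jaw": 255,"linear": [0,0,-0.17],"turn": [0,0,0]}
  ]
}}

```text
t: 20.37
tool_pos: [0.3677, -0.09, 0.2326]
eef_rot: [3.057, 0.706, 0.008]
force: [0.9, 0.5, -0.6]
width: 0.0003
```

Call:
{"name": "servo_tool", "arguments": {
  "steps": [
    {"jaw": 255,"linear": [0.03,-0.03,0],"turn": [0,0,0]},
    {"jaw": 255,"linear": [0.06,-0.06,0],"turn": [0,0,0]},
    {"jaw": 255,"linear": [0.09,-0.09,0],"turn": [0,0,0]},
    {"jaw": 255,"linear": [0.12,-0.12,0],"turn": [0,0,0]},
    {"jaw": 255,"linear": [0.14,-0.15,0],"turn": [0,0,0]},
    {"jaw": 255,"linear": [0.14,-0.17,0],"turn": [0,0,0]}
  ]
}}

```text
t: 20.87
tool_pos: [0.4199, 0.1287, 0.2292]
eef_rot: [-3.06, -0.709, -0.005]
force: [0.6, 0.4, -0.5]
width: 0.0004
```

```bash
python3 go.py '[]'; python3 two.py 7; python3 - <<'E'
from gate import *; from m import *
C=cloud('top',np.load('top7.npy'),340,475,145,255); q=C[:,2:4]-H; z=C[:,4]; x,y=q@X,q@Y
m=(z>.092)&(abs(x)<.025)&(y<-.01)&(y>-.14); print('gate pts',m.sum())
for w in np.arange(-.13,0,.02):
    k=m&(abs(y-w)<.01); print(round(w,2),k.sum(),(np.median(x[k])*1000).round(1) if k.any() else '')
print('open gate pts',((z>.09)&(x<-.04)).sum())
b=C[:,2:4]-B; bx,by=b@X,b@Y; m=(z>.088)&(z<.101)&(abs(bx)<.025)&(abs(by)<.032)
hs=cv2.cvtColor(cv2.imread('pics/top7.png'),cv2.COLOR_BGR2HSV)[C[:,1].astype(int),C[:,0].astype(int)]
P=C[m][:,2:4]; print('carrier top',m.sum(),np.median(z[m]),np.percentile(z[m],[5,95]),bx[m].mean(),by[m].mean(),rect(P))
w,q=proj('top',[.476,-.24,.1]).astype(int); u,v=proj('scene',[.476,-.24,.1]).astype(int)
t=cv2.imread('pics/top7.png')[q-55:q+55,w-70:w+60]; s=cv2.imread('pics/scene7.png')[v-55:v+55,u-55:u+50]
cv2.imwrite('pics/c7.png',cv2.resize(np.hstack([s,t]),None,fx=3.4,fy=3.4,interpolation=cv2.INTER_CUBIC))
E
```

```text
t 20.87 tcp [0.4199 0.1287 0.2292] yaw -63.91 w 0.0004 F [ 0.6  0.4 -0.5] q [0.16 0.21 1.76 0.   1.17 1.28]
gate pts 193
-0.13 39 -0.7
-0.11 28 -0.4
-0.09 28 -0.3
-0.07 28 0.2
-0.05 29 -0.3
-0.03 27 -0.3
-0.01 14 -0.1
open gate pts 0
carrier top 349 0.09611612998130947 [0.09227563 0.09925022] 0.001946028658984685 0.0004433757237200063 (array([ 477.7, -242. ]), array([59.2, 36. ]), 25.2)
```

View pics/c7.png

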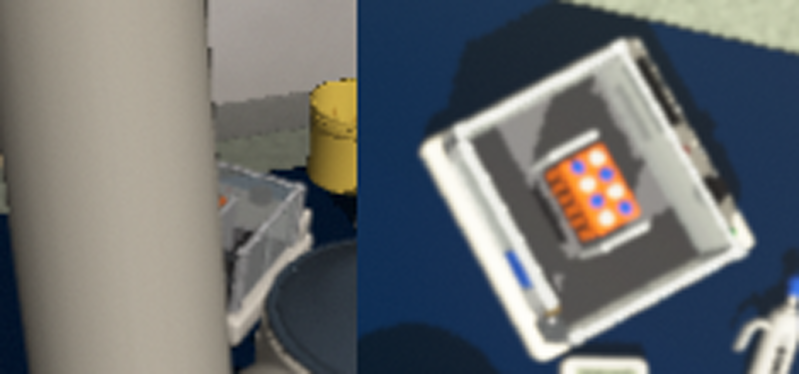

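View pics/top7.png

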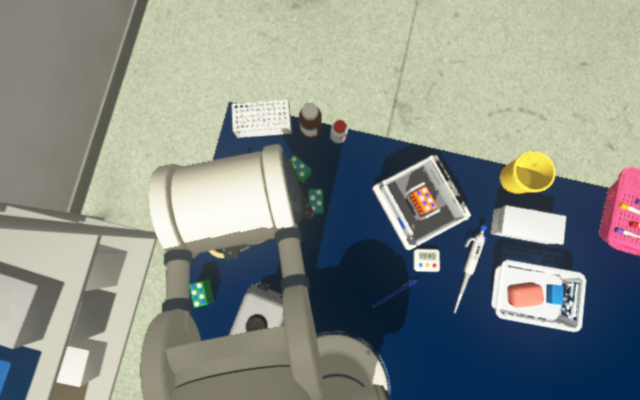

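The gate line is at x≈0 along its whole length, so it is shut and held. The carrier top is at 0.096 m, which means it is fully home. Bottles and timer are where they were. I'll let the arm settle and hand in.

Call:
{"name": "servo_tool", "arguments": {
  "steps": [
    {"jaw": 255,"linear": [0,0,0],"turn": [0,0,0]},
    {"jaw": 255,"linear": [0,0,0],"turn": [0,0,0]},
    {"jaw": 255,"linear": [0,0,0],"turn": [0,0,0]},
    {"jaw": 255,"linear": [0,0,0],"turn": [0,0,0]}
  ]
}}

```text
t: 21.3
tool_pos: [0.4176, 0.124, 0.229]
eef_rot: [3.061, 0.705, 0.001]
force: [0.1, -0.1, 0.5]
width: 0.0006
```

```bash
python3 -c "
from bench import robot
print(robot.close_job())"
```

```text
the job is handed in; nothing more can be done
None
```

I took the orange carrier out of the stand by its ends, stood it on the bench and let go. I then regripped it by its long sides, set it in the bed with light contact (about 3 N), and pushed the gate shut to its stop (about 17 N). The job was handed in at about 21 s.

**Carrier:** it is upright with its top at 0.096 m, which means fully home. It sits about 2 mm off bed centre along x, where the ribs allow 5 mm each side, and about 0.4 mm off along y.

**Gate:** it was still shut, within about 0.005 rad of 0, about 1.5 s after I backed away. I inferred the latch from the gate staying shut; I did not see the bolt itself.

**Bystanders:** the bottles and timer were where they started in the last picture. The tape roll was mostly hidden behind the arm there, but I never moved near it.

**Disagreements:** the scene camera read about 2–3 mm off the top camera, equally for the bed and the carrier, so their relative position agreed. In the final check the scene camera's view of the bed was mostly blocked by the arm, so the final carrier and gate figures come from the top camera only.

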